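# Clamp a sample tin with the knob under the shelf

## Robot

A 6-joint arm with a two-finger parallel gripper is mounted at the origin on the work surface. World frame = base frame: x ahead of the robot, y to its left, z up, the work surface at z = 0. Lengths are in m, angles in rad, forces in N, time in s.
With the tool pointing down it reaches from about 0.375 to 0.9 m from the base axis. Payload 3.1 kg.
Tool frame: the origin (TCP) lies at the very end of the fingers, on their centre line; the grasp point (between the pads) lies robot.grasp_offset behind it (robot.grasp_offset is the distance from the TCP to the grasp point, in m); z points along the fingers, y is the direction in which the jaws open and shut (so a half turn about z gives the same grasp; the last joint's range is limited). The gripper opens to 87 mm and grips with 3 to 60 N. Pads are 19 mm wide; open, the fingers measure 117 mm over their backs; the gripper's body (75 mm by 190 mm) begins 51 mm behind the grasp point.
Start: joints at [1.01, 0.527, 1.433, -0, 1.181, -0.178], TCP at [0.233, 0.58, 0.223] pointing down, gripper open.
Joint ranges: [-3.08, 3.08], [-0.75, 2.2], [0.22, 2.44], [-1.43, 4.57], [0, 2.65], [-2.85, 2.85]. Speed limits (rad/s): [2.79, 2.79, 3.14, 3.14, 3.14, 3.14].

## Interface

Orientations are given as a unit quaternion [x, y, z, w].
In Python, from rig import robot gives the robot as it stands.
- The arm moves only by the tool drive_tool, never from a script. Its argument "targets" is one flat list of numbers, 6 for each row, row after row: the shift along the tool's x, y, z in cm, then the turn, a rotation vector about the tool's x, y, z in degrees. A call has 1 to 12 rows; each row is the pose to reach, as a shift and turn from the pose commanded when the call began, along the tool's axes at that moment; what a row does not reach only later rows make up. A row lasts 1/12 s, in which the tool goes at most 41.7 mm and 7.16 degrees, less where a joint would pass 70% of its speed; a pose out of reach is approached as far as the arm can. A call with a gripper value outside its range is refused whole. "grip" is the gripper command: -1 is fully open, 1 is shut, values between are in proportion, set as the call begins (left out, the last holds). The fingers move at their own pace and stop on an object; "squeeze" is the grip in N (left out, the last holds). Time passes only in rows, so rows that repeat a pose let the fingers close. It gives the time, the measured TCP pose, the force and the opening at its end, in the units of the state.
- robot.get_obs(): the state, without advancing time (a new reading comes with each control period).
- robot.camera(name): name is "side" or "top"; returns (picture, depth): 480x640x3 uint8, red, green, blue; 480x640 float32, m along the optical axis (not along the pixel's ray), 0 where there is no reading.
- robot.calibration(name): a dict with "mtx" (3x3 intrinsics, pixels), "R" (3x3) and "t" (3): a world point X has camera coordinates R X + t. Camera axes: x right, y down, z forward; pixel columns grow to the right and rows downward; lengths in m; the calibration is good to about 2 mm. A picture is of the moment at which its call begins. calibration takes no time and is no camera call.
- robot.hand_in(): hands the job in, once; it reports no verdict.
The state is a dict: "time": time; "q": joint angles; "joint_velocities": joint speeds; "joint_torque": joint torques, N m; "position": TCP position; "tool_rot": TCP orientation; "ft_force": force on the tool from outside, world axes, zero at the start; "moment": the same for the moment, N m; "grip_width": finger opening in m.
Only numpy, scipy, OpenCV 4.12 (cv2) and the standard library are available. Lean on these libraries where they do the work, as an engineer would, in place of code of your own. Each camera call takes 0.05 s, during which the arm holds its last target.

## Task

Stand the small paint tin upright in the nest on the clamping stand and let go of it. Then turn the star knob on the underside of the stand's shelf, clockwise as seen from above, until the clamp holds the tin firmly (about 12 N; under 7 N is loose, over 20 N is too tight, over 25 N dents it), and leave it so. Leave the big tin, the jar and the brush alone.

Things in the scene. Friction and masses are not known exactly. Their poses are not given: they have to be found in the camera images.
- stand: Fixed grey stand: shelf 200 mm deep (its x), 260 mm wide (its y), 16 mm thick, top 126 mm and underside 110 mm above the counter, on four 20 mm square legs (85 mm fore and aft of the centre, 118 mm to the sides). Origin on the counter under the shelf's centre; z up; x to the rear, away from the robot; y to the robot's left. Position and yaw (to 0.25 rad) vary.
- nest (a point): Point on the shelf's top (stand x +30, y -45, z 126 mm) where the centre of the small tin's underside lies when it touches both faces of the steel V backrest; axes as the stand's. The backrest, 45 mm high, is on the -y side; a lip 5 mm high on the +y side leaves the tin 2.5 mm of play. Lower the tin in from above, some 1 mm to +y of this point, fingers along stand x, where it is open.
- tin: Small closed paint tin, steel with dark band, 56 mm in diameter and 80 mm tall, about 0.25 to 0.5 kg, loose on the counter to the left or right of the stand. Origin at the centre of its underside, z up.
- clamp: Fixed guide block of the clamp, 50 x 30 x 50 mm, on the shelf; origin at the centre of its lower -y edge (stand x +30, y +95, z 126 mm). From it a jaw (34 mm square head, rubber pad 20 to 48 mm above the shelf) runs to -y towards the nest, 22 mm for each rad of the knob. The head is set by hand on its rod, differently each time, and its position is not measured.
- clamp_line (a point): Point above the nest (34 mm above the shelf) on the line along which the pad presses, along stand -y. The pad starts 8 to 46 mm off the nested tin and meets it at a knob reading between about 1.2 and 2.1 rad, to be found by feel. The pad is sprung: from there the clamp force grows by about 2 N for each mm of jaw travel (44 N per rad of the knob). It stays as left, up to 25 N.
- knob_axis (a point): Point on the star knob's vertical axis (stand x -80, y 0, z 86 mm), halfway up its arms, under the shelf, 20 mm behind the shelf's front edge; axes as the stand's. Turning the knob freely takes 0.56 N m (7.4 N at 76 mm from the axis); when clamping, 0.022 N m more for each N of clamp force (3.5 N more at 76 mm for 12 N).
- knob (a joint): Angle of the black star knob, rad, 0 to 4.0; grows clockwise seen from above and closes the clamp. Starts at 0 to 0.7. At 0 one arm points straight ahead (stand -x).
- shelf_edge (a point): Middle of the shelf's top front edge (stand x -100, y 0, z 126 mm). The knob below has a 44 mm hub and five arms 72 degrees apart, 16 mm wide (round ends 20 mm), reaching 92 mm from the axis, 75 to 97 mm above the counter. Front arms stand out up to 72 mm past this edge: shut fingers pointing down can push them to stand +y to close, arm after arm; pinching works too.
- big_tin: Bystander: large paint tin, 90 mm in diameter, 105 mm tall, loose; origin at the centre of its underside.
- jar: Bystander: grey plastic jar with white cap, 60 mm in diameter, 75 mm tall, loose; origin at the centre of its underside.
- brush: Bystander: paint brush lying on the counter, loose; origin on its underside, x along it.
Not all that is in view belongs to the job. What is shaped like the tin but blue or red is not meant.

How it is judged:
On the way, in this order (a step that is already met when the one before it is completed fails the run):
1. the small tin stands upright in the nest, let go (horizontal distance between tin and nest below 0.006 m and z of tin in the frame of nest between -0.003 and 0.003 m and angle between tin's own z axis and vertical below 0.05 rad and contact force between the fingers and tin below 0.1 N), for 0.2 s.
2. the clamp, driven by the knob, holds the tin firmly (contact force between clamp and tin above 7 N and horizontal distance between tin and nest below 0.006 m), for 0.2 s.
At the end, for the whole second after the job is handed in: The small tin stands upright (within 0.05 rad) and still on the shelf in the nest, within 6 mm of the nest point, and the clamp presses on it with 7 to 20 N (all of step 2 and z of tin in the frame of nest between -0.003 and 0.003 m and angle between tin's own z axis and vertical below 0.05 rad and linear speed of tin below 0.01 m/s and contact force between clamp and tin below 20 N); the robot touches nothing.
It fails at once if the clamp presses on the tin with more than 25 N and dents it (contact force between clamp and tin above 25 N).
It fails at once if the big tin is moved by more than 20 mm (distance of big_tin from where it was at the start of the episode above 0.02 m).
It fails at once if the jar is moved by more than 20 mm (distance of jar from where it was at the start of the episode above 0.02 m).
It fails at once if the brush is moved by more than 20 mm (distance of brush from where it was at the start of the episode above 0.02 m).
It also fails if it takes over 72 s, if anything falls off the work surface, if the arm or the gripper's body presses on something with over 40 N, if the wrist force passes 120 N, or if a joint passes its speed limit or range.

## Working session

There is one attempt and no reset: what is moved stays moved. The work goes in short steps, Python scripts to look and compute and a tool call to move; the robot and the scene stay as the last step left them, time stands still between calls to the robot, and variables do not carry over. Pictures are saved under pics/ and viewed, and the job is handed in when it is done.

Besides the shell and the picture viewer there is one more tool, called after ">>>" as name(argument=value, ...) on one line, values as JSON. drive_tool: Moves the arm, as the interface text tells. Its arguments: {"type":"object","properties":{"targets":{"type":"array","items":{"type":"number"}},"grip":{"type":"number"},"squeeze":{"type":"number"}},"required":["targets"]}

```bash
mkdir -p pics; ls
cat > h.py <<'E'
import numpy as np, cv2
from rig import robot
from scipy.spatial.transform import Rotation as R
def snap(name,out):
    im,d=robot.camera(name); c=robot.calibration(name)
    cv2.imwrite(f'pics/{out}.png',im[:,:,::-1]); np.savez(f'pics/{out}.npz',im=im,d=d,**{k:np.array(c[k]) for k in('mtx','R','t')})
def load(out):
    return np.load(f'pics/{out}.npz')
def cloud(z):
    d=z['d'];v,u=np.mgrid[0:480,0:640];m=z['mtx']
    X=np.stack([(u-m[0,2])/m[0,0]*d,(v-m[1,2])/m[1,1]*d,d],-1)
    return (X-z['t'])@z['R']
E
python3 - <<'E'
from h import *
snap('top','t0');snap('side','s0');print(robot.get_obs());print(robot.grasp_offset)
for n in('top','side'):print(robot.calibration(n))
E
```

```text
pics
{'time': 0.1, 'q': array([ 1.01052420e+00,  5.28371819e-01,  1.43374160e+00, -4.04643391e-06,
        1.18141323e+00, -1.78467375e-01]), 'joint_velocities': array([ 0.00100166, -0.00088188, -0.00435503,  0.00050976, -0.0015489 ,
        0.00096204]), 'joint_torque': array([ 7.19649361e-04, -4.40986490e+01, -1.77149892e+01,  6.35924237e-02,
        5.33604529e-02, -3.51650237e-05]), 'position': array([0.2324786 , 0.57945847, 0.2216807 ]), 'tool_rot': array([ 1.89744109e-01,  9.81833101e-01, -9.02454123e-04, -3.47368192e-04]), 'ft_force': array([-0.51930926,  0.63092003,  0.66176127]), 'moment': array([-0.03480408, -0.01199646,  0.01602445]), 'grip_width': 0.08732198218108207}
0.0187
{'mtx': array([[496.00371271,   0.        , 313.11206794],
       [  0.        , 496.00371271, 239.3570945 ],
       [  0.        ,   0.        ,   1.        ]]), 'R': array([[-0.0111609 , -0.9999335 ,  0.00290269],
       [-0.98372154,  0.01045919, -0.17939492],
       [ 0.17935263, -0.00485765, -0.98377286]]), 't': array([-0.00468329,  0.5582389 ,  1.28467041])}
{'mtx': array([[457.54907831,   0.        , 319.86131295],
       [  0.        , 457.54907831, 235.15903246],
       [  0.        ,   0.        ,   1.        ]]), 'R': array([[ 0.72644827, -0.68722037,  0.00103452],
       [-0.45647182, -0.48365235, -0.74680243],
       [ 0.5137182 ,  0.54204111, -0.66504515]]), 't': array([-0.39908003,  0.31806273,  0.73258565])}
```

View pics/t0.png

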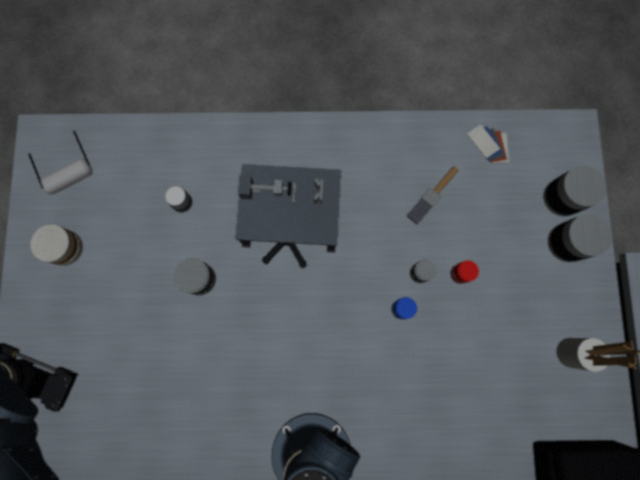

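View pics/s0.png

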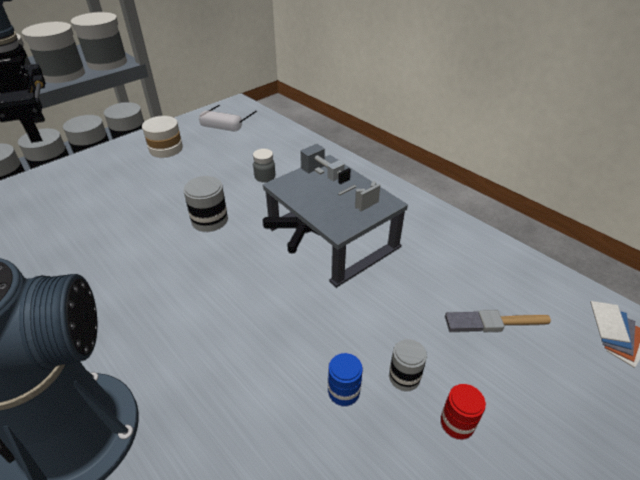

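Candidates in the top image are the grey tin with the dark band at (423,271), the blue tin at (405,308), the red tin at (466,271), the big tin at (193,276) and the jar at (177,198). By the description, the grey banded one at (423,271), which is (408,363) in the side view, is the tin. I'll check it in a crop and measure.

Run:
```python
from h import *
z=load('t0');s=load('s0')
a=cv2.resize(z['im'][230:330,370:500],(520,400),interpolation=3);b=cv2.resize(s['im'][320:450,310:500],(570,390))
c=np.zeros((400,1090,3),np.uint8);c[:,:520]=a;c[:390,520:]=b
cv2.imwrite('pics/crop0.png',cv2.resize(c,(790,290))[:,:,::-1])
for n,z in(('t',z),('s',s)):
    P=cloud(z);X,Y,Z=P[...,0],P[...,1],P[...,2];ok=z['d']>0
    print(n,'counter',np.median(Z[ok&(abs(Z)<.02)&(X>.3)&(X<.9)&(abs(Y)<.5)]))
    if n=='t':
        for nm,(u,v),r in(('tin',(423,271),14),('blue',(405,308),14),('red',(466,271),14),('big',(193,276),24),('jar',(177,197),14)):
            vv,uu=np.mgrid[0:480,0:640];w=(np.hypot(uu-u,vv-v)<r)&ok
            zt=np.percentile(Z[w],90);w2=w&(Z>zt-.01)
            q=P[w2];cc,rr=cv2.minEnclosingCircle(q[:,:2].astype(np.float32));print(nm,zt,cc,rr,q.mean(0))
    w=ok&(abs(Z-.126)<.006)&(X>.4)&(X<.9)&(abs(Y)<.35)
    if n=='s':
        w&=(np.hypot(X-.4,Y+.22)>.2)
    lab,nl,st,ce=cv2.connectedComponentsWithStats(w.astype(np.uint8))[0:4] and cv2.connectedComponentsWithStats(w.astype(np.uint8))[1],0,*cv2.connectedComponentsWithStats(w.astype(np.uint8))[2:]
    k=1+np.argmax(st[1:,4]);q=P[lab==k];r=cv2.minAreaRect(q[:,:2].astype(np.float32));print('shelf',len(q),np.median(q[:,2]),r, cv2.boxPoints(r))
```

```text
t counter -5.9095847836091524e-05
tin 0.08167009626761318 (0.46915823221206665, -0.30329322814941406) 0.028183458372950554 [ 0.4687854  -0.30241159  0.07878395]
blue 0.08202948384984114 (0.3723783791065216, -0.24913302063941956) 0.028034770861268044 [ 0.37187006 -0.24813872  0.07880056]
red 0.08169505621521171 (0.4666059613227844, -0.41568103432655334) 0.028416069224476814 [ 0.46595296 -0.41409509  0.0789878 ]
big 0.10682588517827067 (0.4600694179534912, 0.301646888256073) 0.04519841447472572 [0.45927657 0.30084668 0.104257  ]
jar 0.07750785396485498 (0.6764453053474426, 0.3575151264667511) 0.027638500556349754 [0.67594508 0.35720125 0.07504536]
shelf 6740 0.12590228044219792 ((0.6390354633331299, 0.05141536891460419), (0.260283887386322, 0.20179086923599243), 86.07086181640625) [[ 0.5294595  -0.07150706]
 [ 0.7307761  -0.08533431]
 [ 0.74861145  0.1743378 ]
 [ 0.54729486  0.18816504]]
s counter -0.0015817375150387408
shelf 5594 0.12423748827955114 ((0.6365633010864258, 0.05227062851190567), (0.26381468772888184, 0.2022688388824463), 85.9925537109375) [[ 0.52645767 -0.0722463 ]
 [ 0.7282319  -0.08638209]
 [ 0.74666893  0.17678756]
 [ 0.5448947   0.19092335]]
```

View pics/crop0.png

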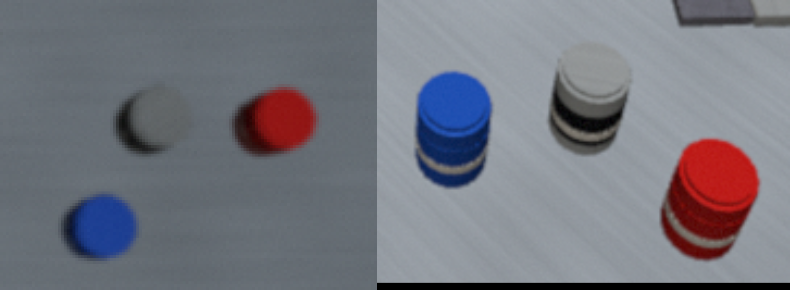

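```bash
cat >> h.py <<'E'
C=np.array([.638,.0517]);yaw=-.0686
def st(P,C=C,yaw=yaw):
    d=P[...,:2]-C;c,s=np.cos(yaw),np.sin(yaw)
    return np.stack([d[...,0]*c+d[...,1]*s,-d[...,0]*s+d[...,1]*c,P[...,2]],-1)
def wo(p,C=C,yaw=yaw):
    p=np.asarray(p,float);c,s=np.cos(yaw),np.sin(yaw);o=p.copy()
    o[...,0]=C[0]+p[...,0]*c-p[...,1]*s;o[...,1]=C[1]+p[...,0]*s+p[...,1]*c;return o
def plan(pos,ang):
    "world target pos (m), angle of tool y (deg, world) -> shift cm / rotvec deg in tool axes"
    o=robot.get_obs();r=R.from_quat(o['tool_rot']);y=r.as_matrix()[:,1]
    d=r.inv().apply(np.array(pos)-o['position'])*100
    a=np.deg2rad(ang);T=np.array([[np.sin(a),np.cos(a),0],[-np.cos(a),np.sin(a),0],[0,0,-1]]).T
    T=np.stack([np.cross([np.cos(a),np.sin(a),0],[0,0,-1]),[np.cos(a),np.sin(a),0],[0,0,-1]],1)
    print('shift',d.round(2),'rot',np.rad2deg((r.inv()*R.from_matrix(T)).as_rotvec()).round(2))
E
python3 - <<'E'
from h import *
print('nest',wo([.03,-.045,.126]),'knob',wo([-.08,0,.086]))
for n in('t0','s0'):
    z=load(n);P=cloud(z);S=st(P);ok=z['d']>0
    w=ok&(abs(S[...,0])<.09)&(abs(S[...,1])<.128)&(S[...,2]>.135)&(S[...,2]<.19)
    q=S[w]*1000
    cols=z['im'][w]
    # scatter stand-frame plot: 3px/mm
    I=np.full((600,800,3),255,np.uint8)
    for p,c in zip(q,cols):
        u=int(400-p[1]*3);v=int(300-p[0]*3+90)
        if 0<=u<800 and 0<=v<600: cv2.circle(I,(u,v),2,tuple(int(x) for x in cv2.applyColorMap(np.uint8([[np.clip((p[2]-135)*4,0,255)]]),2)[0,0]),-1)
    cv2.circle(I,(400+135,300),84,(0,0,0),1)
    cv2.putText(I,'y+ left, x up; nest circle',(10,20),0,.5,(0,0,0))
    cv2.imwrite(f'pics/plan_{n}.png',I)
    h=q[:,2]
    for a,b in((165,180),):
        g=q[(h>165)];print(n,len(q),'y range high',np.percentile(g[:,1],[0,5,50,95,100]))
        bl=q[(q[:,1]>90)&(h>168)];print('block',len(bl),bl.min(0),bl.max(0))
        br=q[(q[:,1]<-40)&(h>160)];print('back',len(br),br.min(0),br.max(0))
z=load('s0');cv2.imwrite('pics/crop1.png',cv2.resize(z['im'][130:290,230:430],(800,600)[0:2],interpolation=2)[:,:,::-1])
E
```

```text
nest [0.66484486 0.00474946 0.126     ] knob [0.55818816 0.0571837  0.086     ]
t0 785 y range high [-84.84658362 -81.29632983  59.25786362 120.7538951  124.76521155]
block 251 [  5.19195164  94.35606028 168.53753138] [ 56.48516181 124.76521155 182.48085569]
back 108 [  3.42180974 -84.84658362 161.18113582] [ 56.20941797 -64.76795907 177.55476534]
s0 1316 y range high [-85.84245604 -83.29406246  26.09148334 119.44765889 126.23132636]
block 196 [  3.12917477  93.10939427 168.0506355 ] [ 53.46239874 126.23132636 177.40338969]
back 181 [  0.57305572 -85.92224296 160.07694311] [ 57.06231796 -62.24954494 170.97844715]
```

View pics/plan_t0.png

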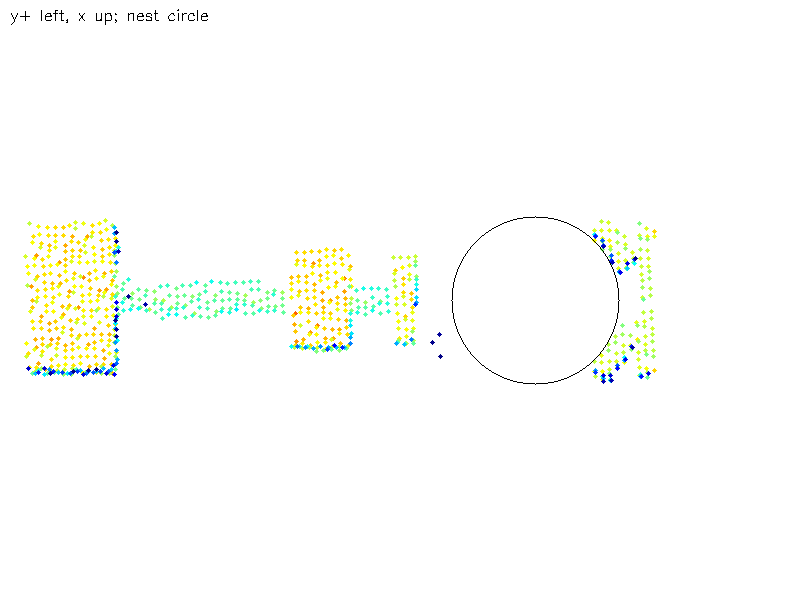

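View pics/crop1.png

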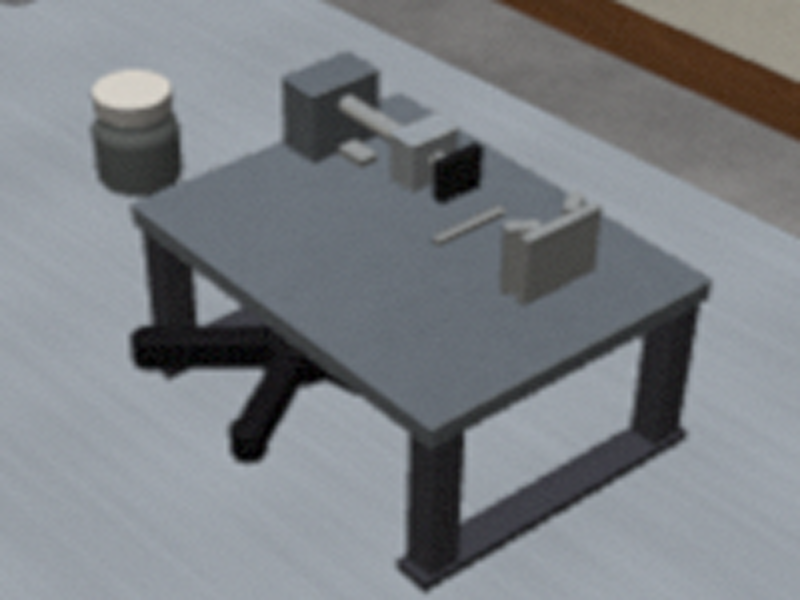

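View pics/plan_s0.png

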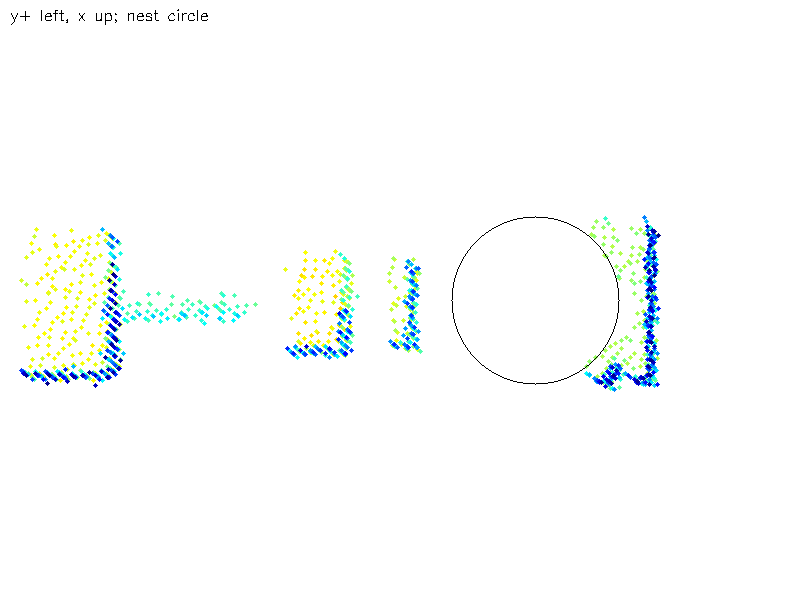

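The top and side depth agree. The stand is at (0.638, 0.052) with yaw -0.069, the block face is at y=95 mm as stated, and the tin has a radius of 28 mm and a top height of about 80 mm. The pad is about 11 mm off the nested tin. I'll move in two legs, first out past the big tin.

Run:
```python
from h import *
plan([.44,.25,.26],-3.9)
plan([.4688,-.303,.20],-3.9)
```

```text
shift [-31.53 -22.85  -3.8 ] rot [-1.100e-01  5.000e-02  7.202e+01]
shift [-54.81 -73.08   2.29] rot [-1.100e-01  5.000e-02  7.202e+01]
```

>>> drive_tool(targets=[-3,-2.2,-0.5,0,0,6,-6,-4.4,-1,0,0,12,-9,-6.6,-1.5,0,0,18,-12,-8.8,-2,0,0,24,-15,-11,-2.5,0,0,30,-18,-13.2,-3,0,0,36,-21,-15.4,-3.5,0,0,42,-24,-17.6,-3.8,0,0,48,-27,-19.8,-3.8,0,0,54,-29.5,-21.4,-3.8,0,0,60,-31,-22.6,-3.8,0,0,66,-31.5,-22.9,-3.8,0,0,72], grip=-1)

```text
time: 1.1
position: [0.4414, 0.2473, 0.2603]
tool_rot: [0.734, 0.68, -0.0, 0.0]
ft_force: [-0.8, 0.0, -0.4]
grip_width: 0.087
```

Run:
```python
from h import *
plan([.4688,-.303,.16],-3.9)
```

```text
shift [-54.65   6.93  10.09] rot [ 0.01  0.07 -0.48]
```

>>> drive_tool(targets=[-2,0.3,0,0,0,0,-6,0.8,0,0,0,0,-10,1.3,0.5,0,0,0,-14,1.8,1,0,0,0,-18,2.3,1.5,0,0,0,-22,2.8,2,0,0,-0.5,-26,3.3,2.5,0,0,-0.5,-30,3.8,3,0,0,-0.5,-34,4.3,3.5,0,0,-0.5,-38,4.8,4,0,0,-0.5,-42,5.3,4.5,0,0,-0.5,-46,5.8,5,0,0,-0.5])

```text
time: 2.1
position: [0.466, -0.2146, 0.21]
tool_rot: [0.728, 0.686, 0.0, -0.0]
ft_force: [1.0, 0.2, 0.3]
grip_width: 0.087
```

Run:
```python
from h import *
print(robot.get_obs()['position'])
plan([.4688,-.303,.11],-3.9)
plan([.4688,-.303,.036],-3.9)
```

```text
[ 0.46601417 -0.21462801  0.21002695]
shift [-8.81  0.81 10.  ] rot [-0.03 -0.03  0.5 ]
shift [-8.81  0.81 17.4 ] rot [-0.03 -0.03  0.5 ]
```

>>> drive_tool(targets=[-3,0.3,2,0,0,0.5,-6,0.6,5,0,0,0.5,-8,0.8,8,0,0,0.5,-8.8,0.8,10,0,0,0.5,-8.8,0.8,10,0,0,0.5,-8.8,0.8,10,0,0,0.5,-8.8,0.8,10,0,0,0.5])

```text
time: 2.68
position: [0.4696, -0.3005, 0.1112]
tool_rot: [0.73, 0.683, 0.0, 0.0]
ft_force: [0.1, 0.1, -0.1]
grip_width: 0.0871
```

Run:
```python
from h import *
print(robot.get_obs()['position'])
plan([.4688,-.303,.036],-3.9)
snap('top','t1');snap('side','s1')
a=load('t1')['im'][200:340,340:500];b=load('s1')['im'][290:430,310:470]
cv2.imwrite('pics/c1.png',cv2.resize(np.hstack([a,b]),(800,350))[:,:,::-1])
```

```text
[ 0.46957267 -0.30048179  0.11124334]
shift [-0.26 -0.06  7.52] rot [ 0.01 -0.01  0.05]
```

View pics/c1.png

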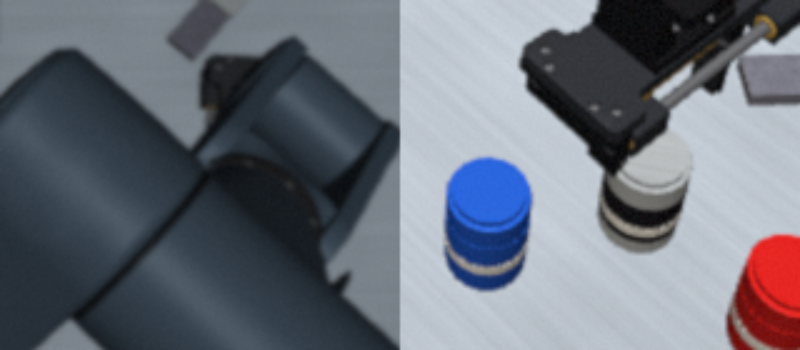

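The side view shows the open fingers straddling the grey tin at about (640,160) in the crop, clear of the blue and red tins. I'll go down and grip.

>>> drive_tool(targets=[-0.2,0,2,0,0,0,-0.2,0,4,0,0,0,-0.2,0,6,0,0,0,-0.2,0,7.5,0,0,0,-0.2,0,7.5,0,0,0,-0.2,0,7.5,0,0,0])

```text
time: 3.28
position: [0.4697, -0.3025, 0.0364]
tool_rot: [0.73, 0.683, 0.0, 0.0]
ft_force: [0.4, -0.2, 0.3]
grip_width: 0.0867
```

>>> drive_tool(targets=[0,0,0,0,0,0,0,0,0,0,0,0,0,0,0,0,0,0,0,0,0,0,0,0,0,0,0,0,0,0,0,0,0,0,0,0,0,0,0,0,0,0,0,0,0,0,0,0], grip=1, squeeze=25)

```text
time: 3.95
position: [0.4693, -0.3032, 0.0359]
tool_rot: [0.731, 0.683, -0.0, 0.0]
ft_force: [-0.8, 0.6, 5.0]
grip_width: 0.0553
```

>>> drive_tool(targets=[0,0,-0.5,0,0,0,0,0,-1.5,0,0,0,0,0,-3.5,0,0,0,0,0,-6,0,0,0,0,0,-9,0,0,0,0,0,-12,0,0,0,0,0,-15,0,0,0,0,0,-18,0,0,0,0,0,-20,0,0,0,0,0,-20,0,0,0])

```text
time: 4.78
position: [0.4713, -0.3048, 0.2406]
tool_rot: [0.731, 0.683, 0.0, 0.005]
ft_force: [0.5, -0.3, -2.8]
grip_width: 0.0554
```

Run:
```python
from h import *
o=robot.get_obs();print(o['position'],o['ft_force'],o['grip_width'])
n=wo([.03,-.044,.126]);print(n)
plan([n[0],n[1],.235],-3.93)
snap('side','s2');snap('top','t2')
cv2.imwrite('pics/c2.png',cv2.resize(load('s2')['im'][180:460,240:560],(800,600))[:,:,::-1])
```

```text
[ 0.47130712 -0.30482966  0.24061943] [ 0.52095256 -0.29083169 -2.79905387] 0.05536107863235341
[0.66491341 0.0057471  0.126     ]
shift [32.3  17.22  0.49] rot [0.45 0.37 0.06]
```

View pics/c2.png

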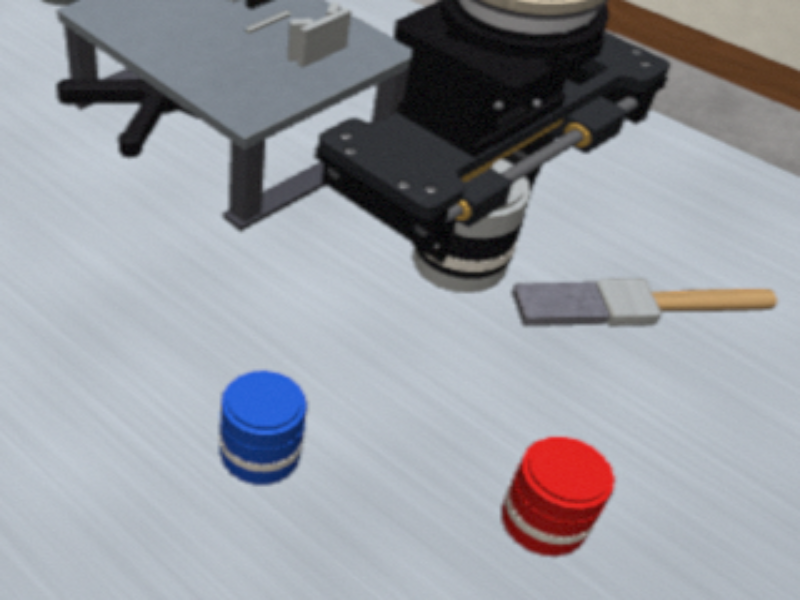

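The tin is held and hangs clear in the side view, with its band visible at about (465,260). Moving over the nest.

>>> drive_tool(targets=[1.5,0.8,0,0,0,0,4,2.1,0,0,0,0,7,3.7,0,0,0,0,10.5,5.6,0,0,0,0,14,7.5,0,0,0,0,17.5,9.3,0,0,0,0,21,11.2,0,0,0,0,24.5,13.1,0,0,0,0,27.5,14.7,0,0,0,0,30,16,0,0,0,0,31.5,16.8,0,0,0,0,32.3,17.2,0,0,0,0])

```text
time: 5.88
position: [0.6622, 0.0099, 0.2326]
tool_rot: [0.73, 0.684, -0.001, -0.002]
ft_force: [-0.8, -0.9, -3.5]
grip_width: 0.0554
```

>>> drive_tool(targets=[0,0,0,0,0,0,0,0,0,0,0,0,0,0,0,0,0,0,0,0,0,0,0,0])

```text
time: 6.22
position: [0.6619, 0.0058, 0.2354]
tool_rot: [0.731, 0.682, -0.001, -0.0]
ft_force: [0.1, 0.2, -3.2]
grip_width: 0.0556
```

Run:
```python
from h import *
o=robot.get_obs();print(o['position'],o['ft_force'],o['grip_width'])
n=wo([.03,-.044,.126]);print(n)
plan([n[0],n[1],.235],-3.93)
snap('side','s3');snap('top','t3')
cv2.imwrite('pics/c3.png',cv2.resize(load('s3')['im'][80:280,220:460],(720,600))[:,:,::-1])
```

```text
[0.66193593 0.00577604 0.23544345] [ 0.05404023  0.21423611 -3.16846059] 0.055600864464551814
[0.66491341 0.0057471  0.126     ]
shift [0.02 0.3  0.04] rot [-0.05  0.03 -0.07]
```

View pics/c3.png

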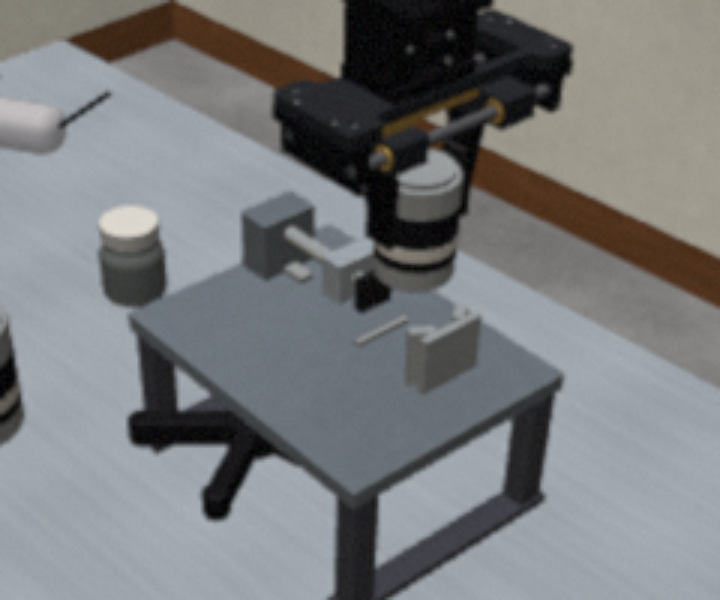

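View pics/t3.png

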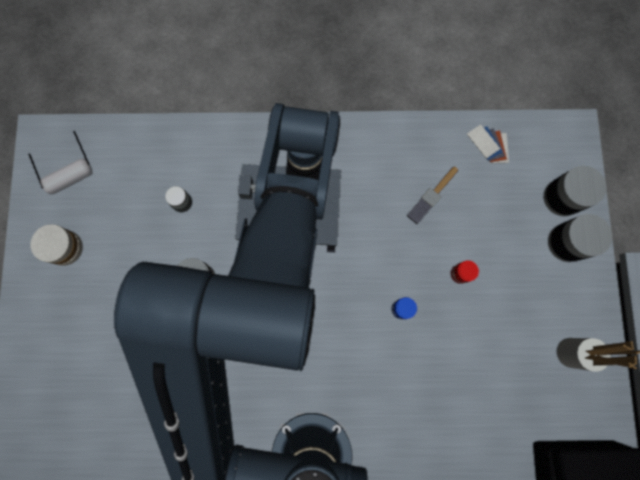

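```bash
cat > fit.py <<'E'
from h import *
from scipy.optimize import least_squares
def fit(n,zlo,zhi,c0):
    z=load(n);P=cloud(z);w=(z['d']>0)&(P[...,2]>zlo)&(P[...,2]<zhi)&(np.hypot(P[...,0]-c0[0],P[...,1]-c0[1])<.034)
    # exclude fingers: keep points on camera-facing side away from stand x sides
    S=st(P);s0=st(np.array([[*c0,0]]))[0]
    w&=(abs(S[...,0]-s0[0])<.024)
    q=P[w]
    r=least_squares(lambda c:np.hypot(q[:,0]-c[0],q[:,1]-c[1])-.028,c0,loss='soft_l1',f_scale=.001)
    print(n,len(q),'centre',r.x,'stand',st(np.array([[*r.x,0]]))[0,:2]*1000,'rms',np.sqrt(np.mean((np.hypot(q[:,0]-r.x[0],q[:,1]-r.x[1])-.028)**2)))
    return r.x
E
python3 - <<'E'
from fit import *
fit('s0',.01,.07,[.469,-.303])
c=fit('s3',.203,.222,[.662,.0058])
print('nest stand 30,-45 ; tcp',st(robot.get_obs()['position'])*1000)
z=load('s3');P=cloud(z);w=(z['d']>0)&(np.hypot(P[...,0]-c[0],P[...,1]-c[1])<.029)&(P[...,2]>.26);q=P[w];print(len(q),np.percentile(q[:,2],[5,50,95]))
E
```

```text
s0 342 centre [ 0.46814214 -0.30208502] stand [-145.20772241 -364.59600945] rms 0.0006271852549668699
s3 125 centre [0.66130154 0.00682107] stand [ 26.32301048 -43.17614358] rms 0.001197797879645975
nest stand 30,-45 ; tcp [ 27.32433139 -43.86364602 235.79073243]
770 [0.26489609 0.33717931 0.38214737]
```

>>> drive_tool(targets=[0,0.28,0,0,0,0,0,0.28,1,0,0,0,0,0.28,2,0,0,0,0,0.28,3,0,0,0,0,0.28,4,0,0,0,0,0.28,5,0,0,0,0,0.28,5.8,0,0,0,0,0.28,6.2,0,0,0,0,0.28,6.2,0,0,0,0,0.28,6.2,0,0,0,0,0.28,6.2,0,0,0])

```text
time: 7.23
position: [0.6661, 0.0073, 0.1741]
tool_rot: [0.731, 0.683, 0.0, 0.001]
ft_force: [-0.1, -0.6, -3.8]
grip_width: 0.0556
```

Run:
```python
from fit import *
o=robot.get_obs();print(st(o['position'])*1000,o['ft_force'],o['moment'])
snap('side','s4')
fit('s4',.143,.16,[.664,.0058])
cv2.imwrite('pics/c4.png',cv2.resize(load('s4')['im'][80:280,220:460],(720,600))[:,:,::-1])
```

```text
[ 31.03275309 -42.35735138 174.1196128 ] [-0.11573662 -0.56341594 -3.84696426] [-0.09968209  0.00022797  0.03118034]
s4 26 centre [0.66585153 0.00753606] stand [ 30.81329382 -42.15094579] rms 0.0026903816531498475
```

View pics/c4.png

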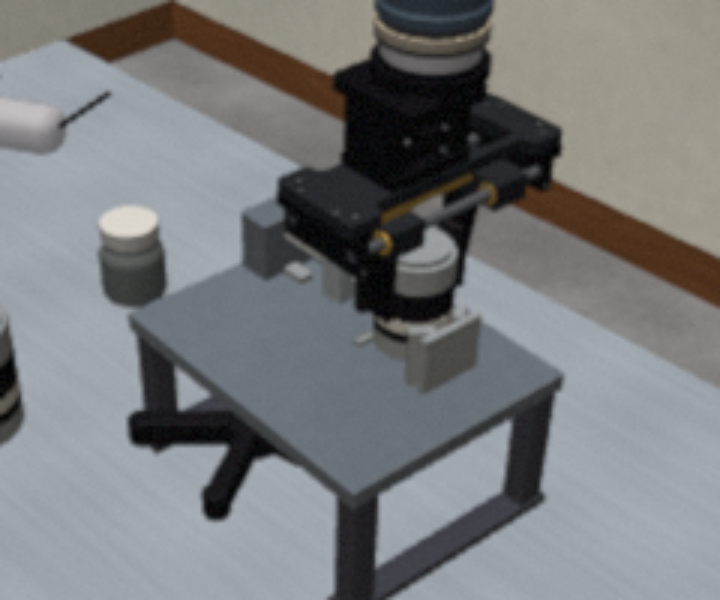

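>>> drive_tool(targets=[0,0,0,0,0,0,0,0,0,0,0,0,0,0,0,0,0,0])

```text
time: 7.53
position: [0.6657, 0.0074, 0.174]
tool_rot: [0.731, 0.683, 0.0, 0.0]
ft_force: [0.2, 1.0, -3.1]
grip_width: 0.0556
```

Run:
```python
from fit import *
o=robot.get_obs();print(st(o['position'])*1000,o['ft_force'],o['moment'])
```

```text
[ 30.67101411 -42.30973282 174.01419249] [ 0.21154711  1.04611296 -3.10826181] [-0.10860745  0.06292028  0.01759604]
```

>>> drive_tool(targets=[-0.08,-0.05,0,0,0,0,-0.15,-0.05,0,0,0,0,-0.15,-0.05,0,0,0,0,-0.15,-0.05,0,0,0,0])

```text
time: 7.87
position: [0.6649, 0.0058, 0.1735]
tool_rot: [0.731, 0.683, 0.0, -0.0]
ft_force: [-0.6, -0.7, -3.5]
grip_width: 0.056
```

Run:
```python
from fit import *
o=robot.get_obs();print(st(o['position'])*1000,o['ft_force'],o['moment'])
```

```text
[ 29.95766148 -43.90734865 173.54231353] [-0.61949289 -0.72178131 -3.49266798] [-0.1441691   0.04980799 -0.00810243]
```

>>> drive_tool(targets=[0,0,0.3,0,0,0,0,0,0.6,0,0,0,0,0,0.8,0,0,0,0,0,0.95,0,0,0,0,0,0.95,0,0,0,0,0,0.95,0,0,0])

```text
time: 8.37
position: [0.6648, 0.0059, 0.1638]
tool_rot: [0.731, 0.683, -0.0, -0.0]
ft_force: [-0.0, 0.2, -3.5]
grip_width: 0.0554
```

Run:
```python
from fit import *
o=robot.get_obs();print(st(o['position'])*1000,o['ft_force'],o['moment'])
```

```text
[ 29.869493   -43.81699078 163.78208753] [-0.00794607  0.17289487 -3.49401711] [-0.06696997 -0.00305989 -0.03343065]
```

>>> drive_tool(targets=[0,0,0.1,0,0,0,0,0,0.15,0,0,0,0,0,0.2,0,0,0,0,0,0.2,0,0,0,0,0,0.2,0,0,0])

```text
time: 8.78
position: [0.6649, 0.0059, 0.1621]
tool_rot: [0.731, 0.683, 0.0, 0.0]
ft_force: [-0.3, -0.3, -2.4]
grip_width: 0.0554
```

Run:
```python
from fit import *
o=robot.get_obs();print(st(o['position'])*1000,o['ft_force'],o['moment'])
```

```text
[ 29.97594141 -43.85278498 162.0628542 ] [-0.3057834  -0.2800654  -2.42073727] [-0.09418154  0.08050258  0.00416696]
```

>>> drive_tool(targets=[0,0,0.08,0,0,0,0,0,0.1,0,0,0,0,0,0.1,0,0,0])

```text
time: 9.03
position: [0.665, 0.0059, 0.162]
tool_rot: [0.731, 0.683, 0.0, 0.0]
ft_force: [-2.5, 0.7, 2.8]
grip_width: 0.0555
```

Run:
```python
from fit import *
o=robot.get_obs();print(st(o['position'])*1000,o['ft_force'],o['moment'])
```

```text
[ 30.08566974 -43.83527387 161.9809171 ] [-2.46383159  0.67718245  2.83284839] [ 0.02182079  0.46887889 -0.00255223]
```

The tin is on the shelf: contact came at TCP z 0.162 m, which is the expected 0.126 + 0.036. Releasing it now.

>>> drive_tool(targets=[0,0,0,0,0,0,0,0,0,0,0,0,0,0,0,0,0,0,0,0,0,0,0,0,0,0,0,0,0,0,0,0,0,0,0,0], grip=-1)

```text
time: 9.53
position: [0.665, 0.0059, 0.1609]
tool_rot: [0.731, 0.683, 0.0, 0.0]
ft_force: [-1.1, -0.2, -0.3]
grip_width: 0.0845
```

>>> drive_tool(targets=[0,0,-1,0,0,0,0,0,-3,0,0,0,0,0,-6,0,0,0,0,0,-9,0,0,0,0,0,-11,0,0,0,-2,-2,-12,0,0,0,-4,-5,-12,0,0,0,-6,-8,-12,0,0,0,-9,-10,-12,0,0,0,-12,-12,-12,0,0,0,-14,-13,-12,0,0,0,-14,-13,-12,0,0,0])

```text
time: 10.53
position: [0.5237, -0.1282, 0.2821]
tool_rot: [0.732, 0.681, -0.001, 0.001]
ft_force: [-0.1, -0.3, -0.6]
grip_width: 0.0867
```

Run:
```python
from fit import *
o=robot.get_obs();print(o['position'],st(o['position'])*1000,o['ft_force'],o['moment'],o['q'])
snap('side','s5');snap('top','t5')
fit('s5',.175,.2,[.664,.0058])
cv2.imwrite('pics/c5.png',cv2.resize(load('s5')['im'][80:280,220:460],(720,600))[:,:,::-1])
```

```text
[ 0.52371556 -0.12819317  0.28211214] [-101.6846392  -187.3038135   282.11213535] [-0.08282669 -0.28699571 -0.64984376] [-0.05125416  0.07094012  0.00088301] [-0.44625281  0.34317447  1.5741155  -0.00212293  1.22353874 -0.37377645]
s5 183 centre [0.66424127 0.00735119] stand [ 29.219495   -42.44576105] rms 0.0014981400829002412
```

View pics/c5.png

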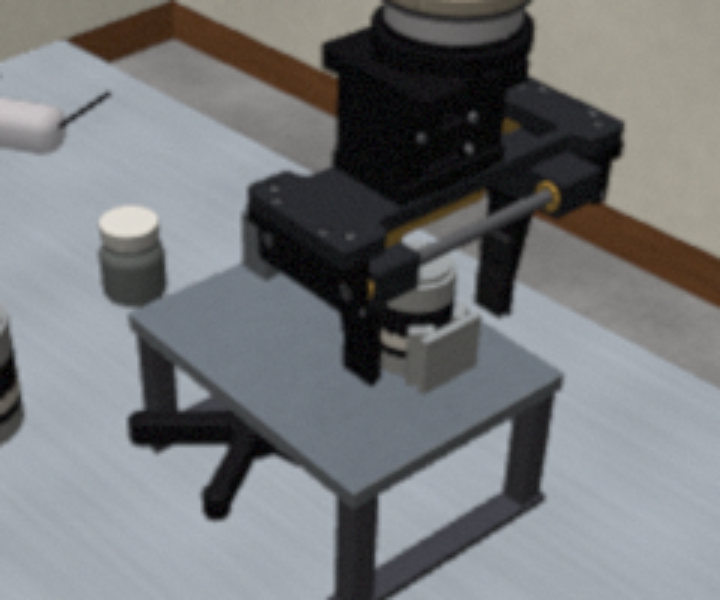

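View pics/t5.png

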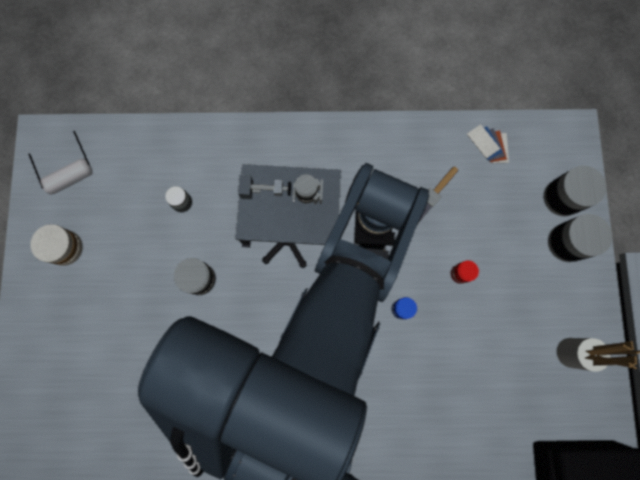

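```bash
cat > knob.py <<'E'
from h import *
def knob(n):
    z=load(n);P=cloud(z);S=st(P);ok=z['d']>0
    d=S[...,:2]-np.array([-.08,0]);r=np.hypot(d[...,0],d[...,1]);w=ok&(S[...,2]>.085)&(S[...,2]<.108)&(r<.1)&(S[...,0]<-.103)
    a=np.rad2deg(np.arctan2(d[...,1][w],-d[...,0][w]));rr=r[w]
    for lo,hi in((-75,0),(0,75)):
        k=(a>lo)&(a<hi)&(rr>.04)
        if k.sum()>5:
            q=d[w][k]; 
            # arm direction through axis
            ang=np.rad2deg(np.arctan2(np.mean(q[:,1]),-np.mean(q[:,0])));print(n,lo,k.sum(),'arm deg',ang.round(1),'rmax',rr[k].max())
E
python3 - <<'E'
from knob import *
z=load('t5');P=cloud(z);X,Y,Z=P[...,0],P[...,1],P[...,2]
w=(z['d']>0)&(np.hypot(X-.665,Y-.006)<.04)&(abs(Z-.206)<.008);q=P[w]
cc,rr=cv2.minEnclosingCircle(q[:,:2].astype(np.float32));print('tin',cc,rr,np.median(q[:,2]),st(np.array([[*cc,0]]))*1000,st(q.mean(0))*1000)
knob('t5');knob('t0');knob('s5');knob('s0')
a=z['im'][150:290,220:360];cv2.imwrite('pics/c5t.png',cv2.resize(a,(600,600),interpolation=2)[:,:,::-1])
E
```

```text
tin (0.6653322577476501, 0.006167006678879261) 0.028074560686945915 0.2051009720254923 [[ 30.38908473 -43.55237449   0.        ]] [ 28.90847197 -43.89533376 205.00222431]
t5 -75 127 arm deg -33.6 rmax 0.09114465781140976
t5 0 129 arm deg 38.4 rmax 0.09070834845705081
t0 -75 128 arm deg -33.5 rmax 0.09056014870730872
t0 0 131 arm deg 38.2 rmax 0.09079754916070326
s5 -75 177 arm deg -33.6 rmax 0.09304414399516284
s5 0 199 arm deg 36.2 rmax 0.09225305891924379
s0 -75 181 arm deg -33.6 rmax 0.09373061457111112
s0 0 201 arm deg 36.3 rmax 0.09256747735009074
```

View pics/c5t.png

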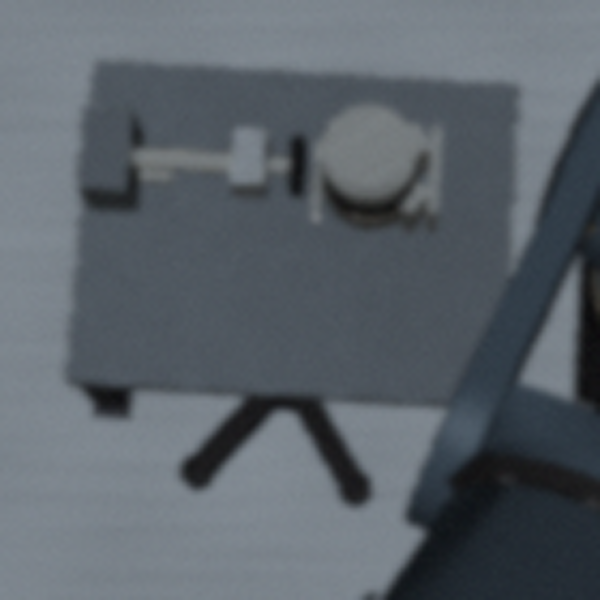

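The tin stands in the nest at stand (30.4, -43.6) with its top at 205 mm. The knob reads about 38° (0.67 rad). The right front arm at -33.6° can be pushed about 46° to +y in one stroke, so I'll set the shut fingers beside it.

```bash
cat >> h.py <<'E'
def kpose(th,r=.080,d=.0175):
    a=np.deg2rad(th);u=np.array([-np.cos(a),np.sin(a)]);t=np.array([np.sin(a),np.cos(a)])
    p=np.array([-.08,0])+r*u-d*t
    return wo(np.array([p[0],p[1],0]))[:2], np.rad2deg(yaw)-th
def kinfo(th=None):
    "where tool is relative to knob axis: r, th for flat contact d=17.5"
    o=robot.get_obs();s=st(o['position'])-np.array([-.08,0,0]);y=R.from_quat(o['tool_rot']).as_matrix()[:,1]
    ta=np.rad2deg(np.arctan2(y[1],y[0])-yaw)
    rho=np.hypot(s[0],s[1]);ang=np.rad2deg(np.arctan2(s[1],-s[0]))
    th=ang+np.rad2deg(np.arcsin(.0175/rho))
    f=o['ft_force'];a=np.deg2rad(th)+0;t=np.array([np.sin(a),np.cos(a)]);c,sn=np.cos(yaw),np.sin(yaw);fs=np.array([f[0]*c+f[1]*sn,-f[0]*sn+f[1]*c])
    u=np.array([-np.cos(a),np.sin(a)])
    print('t',round(o['time'],2),'rho',(rho*1000).round(1),'polar',ang.round(2),'th_if_contact',th.round(2),'tool -ang',-ta.round(2),'z',o['position'][2].round(4),'f_t %.2f f_r %.2f fz %.2f'%(fs@t,fs@u,f[2]),'torque %.3f'%(s[0]*fs[1]-s[1]*fs[0]))
E
python3 - <<'E'
from h import *
p,a=kpose(-33.6,d=.030);print(p,a);plan([*p,.282],a);plan([*p,.078],a)
E
```

```text
[ 0.50352645 -0.00848286] 29.669509525402553
shift [ 1.153e+01 -3.040e+00 -1.000e-02] rot [ 9.000e-02  2.000e-02 -3.367e+01]
shift [11.52 -3.08 20.39] rot [ 9.000e-02  2.000e-02 -3.367e+01]
```

>>> drive_tool(targets=[2,-0.5,0,0,0,-6,5,-1.3,0,0,0,-12,8,-2.1,0,0,0,-18,10.5,-2.8,0,0,0,-24,11.5,-3,0,0,0,-30,11.5,-3,1,0,0,-33.7,11.5,-3,3,0,0,-33.7,11.5,-3,6,0,0,-33.7,11.5,-3,9,0,0,-33.7,11.5,-3,11,0,0,-33.7,11.5,-3,12,0,0,-33.7,11.5,-3,12,0,0,-33.7], grip=1, squeeze=20)

```text
time: 11.63
position: [0.5025, -0.0065, 0.1588]
tool_rot: [0.501, 0.866, -0.001, -0.003]
ft_force: [-0.6, 0.5, -0.7]
grip_width: 0.0151
```

Run:
```python
from h import *
p,a=kpose(-33.6,d=.030);plan([*p,.078],a);kinfo()
snap('side','s6')
cv2.imwrite('pics/c6.png',cv2.resize(load('s6')['im'][80:320,180:460],(700,600))[:,:,::-1])
```

```text
shift [-0.25  0.02  8.08] rot [-0.2  -0.22  0.25]
t 11.63 rho 84.6 polar -52.79 th_if_contact -40.85 tool -ang -33.85 z 0.1588 f_t 0.71 f_r 0.19 fz -0.71 torque -0.062
```

View pics/c6.png

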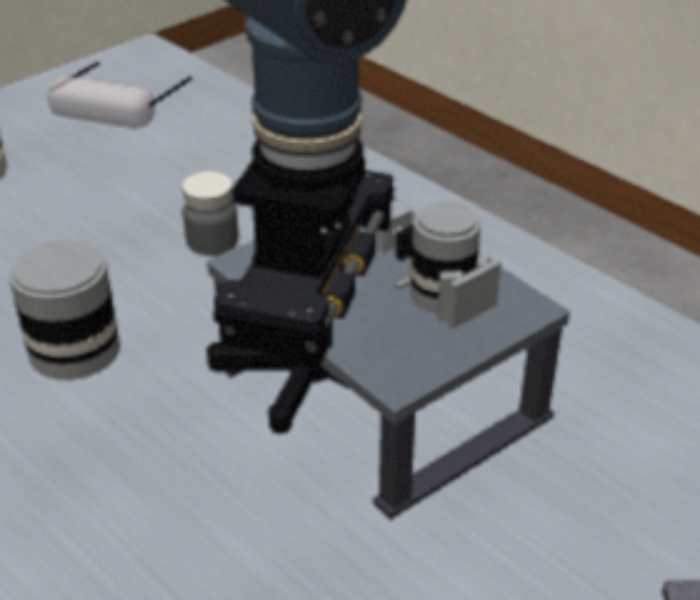

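>>> drive_tool(targets=[-0.2,0,1,0,0,0.2,-0.2,0,2.5,0,0,0.2,-0.2,0,4,0,0,0.2,-0.2,0,5.5,0,0,0.2,-0.2,0,7,0,0,0.2,-0.2,0,8,0,0,0.2,-0.2,0,8,0,0,0.2,-0.2,0,8,0,0,0.2])

```text
time: 12.35
position: [0.505, -0.0099, 0.0811]
tool_rot: [0.503, 0.864, 0.0, 0.0]
ft_force: [-0.8, 1.1, -0.8]
grip_width: 0.0003
```

Run:
```python
from knob import *
print(robot.get_obs()['grip_width']);kinfo()
snap('side','s7');snap('top','t7');knob('s7');knob('t7')
cv2.imwrite('pics/c7.png',cv2.resize(load('s7')['im'][80:320,180:460],(700,600))[:,:,::-1])
```

```text
0.00028192513401663057
t 12.35 rho 85.6 polar -55.51 th_if_contact -43.72 tool -ang -33.56 z 0.0811 f_t 1.39 f_r -0.09 fz -0.78 torque -0.115
s7 0 174 arm deg 36.5 rmax 0.09240434658992261
t7 0 71 arm deg 40.8 rmax 0.08896278589007384
```

View pics/c7.png

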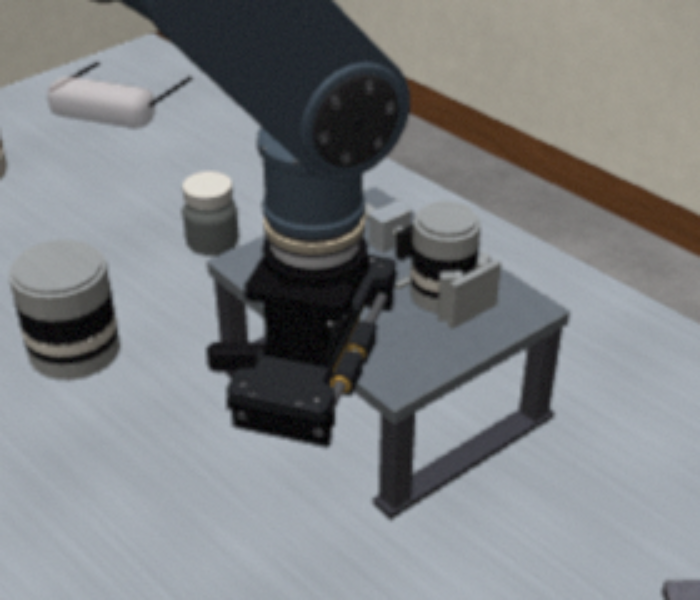

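>>> drive_tool(targets=[0.4,0,0.2,0,0,0,0.8,0,0.2,0,0,0,1.1,0,0.2,0,0,0,1.1,0,0.2,0,0,0,1.1,0,0.2,0,0,0])

```text
time: 12.87
position: [0.499, -0.0001, 0.0793]
tool_rot: [0.503, 0.865, 0.0, 0.0]
ft_force: [-0.3, 0.2, -0.5]
grip_width: 0.0001
```

Run:
```python
from knob import *
kinfo()
```

```text
t 12.87 rho 82.3 polar -47.99 th_if_contact -35.72 tool -ang -33.59 z 0.0793 f_t 0.35 f_r 0.17 fz -0.51 torque -0.031
```

```bash
cat >> h.py <<'E'
def arc(phis,dx=0):
    "rows rotating about the knob axis by phi deg (about tool z)"
    o=robot.get_obs();r=R.from_quat(o['tool_rot']);k=wo([-.08,0,.086]);p=r.inv().apply(k-o['position'])*100;p[2]=0
    out=[]
    for f in phis:
        s=p-R.from_euler('z',f,degrees=True).apply(p);out+= [round(s[0]+0.,2),round(s[1],2),0,0,0,f]
    print(out)
E
python3 - <<'E'
from knob import *
arc([2,4,6,8,10,12,14,16,18,20,22,22])
E
```

```text
[np.float64(0.28), np.float64(-0.07), 0, 0, 0, 2, np.float64(0.56), np.float64(-0.12), 0, 0, 0, 4, np.float64(0.84), np.float64(-0.17), 0, 0, 0, 6, np.float64(1.13), np.float64(-0.21), 0, 0, 0, 8, np.float64(1.42), np.float64(-0.23), 0, 0, 0, 10, np.float64(1.7), np.float64(-0.25), 0, 0, 0, 12, np.float64(1.99), np.float64(-0.26), 0, 0, 0, 14, np.float64(2.28), np.float64(-0.26), 0, 0, 0, 16, np.float64(2.57), np.float64(-0.24), 0, 0, 0, 18, np.float64(2.85), np.float64(-0.22), 0, 0, 0, 20, np.float64(3.14), np.float64(-0.19), 0, 0, 0, 22, np.float64(3.14), np.float64(-0.19), 0, 0, 0, 22]
```

>>> drive_tool(targets=[0.3,-0.05,0,0,0,2,0.55,-0.1,0,0,0,4,0.85,-0.15,0,0,0,6,1.15,-0.2,0,0,0,8,1.4,-0.25,0,0,0,10,1.7,-0.25,0,0,0,12,2,-0.25,0,0,0,14,2.3,-0.25,0,0,0,16,2.55,-0.25,0,0,0,18,2.85,-0.2,0,0,0,20,3.15,-0.2,0,0,0,22,3.15,-0.2,0,0,0,22])

```text
time: 13.87
position: [0.4827, 0.0247, 0.0793]
tool_rot: [0.658, 0.753, -0.0, 0.002]
ft_force: [-0.1, -5.1, 0.1]
grip_width: 0.0006
```

Run:
```python
from knob import *
kinfo()
snap('side','s8');snap('top','t8');knob('s8');knob('t8')
a=load('t8')['im'][150:290,220:360];b=load('s8')['im'][100:260,220:380]
cv2.imwrite('pics/c8.png',np.hstack([cv2.resize(a,(400,400)),cv2.resize(b,(400,400))])[:,:,::-1])
```

```text
t 13.87 rho 82.2 polar -27.25 th_if_contact -14.95 tool -ang -11.58 z 0.0793 f_t -4.97 f_r 1.05 fz 0.14 torque 0.380
s8 -75 133 arm deg -26.8 rmax 0.0968731143103527
t8 0 34 arm deg 60.2 rmax 0.09097962118176948
```

View pics/c8.png

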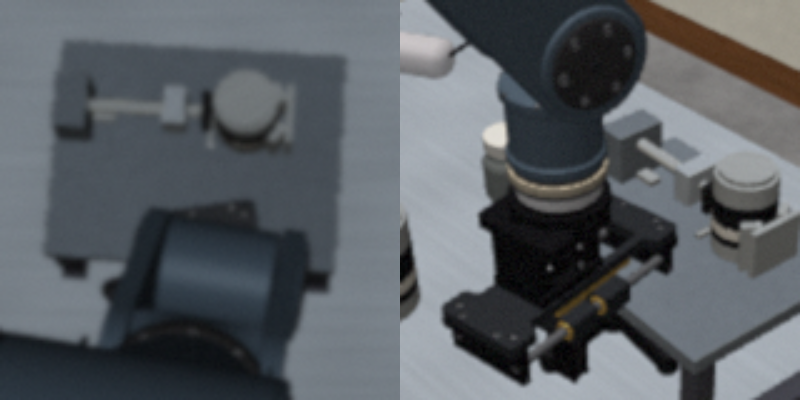

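```bash
cat > pad.py <<'E'
from knob import *
def pad(n):
    z=load(n);S=st(cloud(z))*1000;ok=z['d']>0
    w=ok&(abs(S[...,0]-30)<12)&(abs(S[...,2]-174)<8)&(S[...,1]<60)&(S[...,1]>-25)
    q=S[w];
    b=q[np.abs(q[:,2]-174)<5]
    h,e=np.histogram(b[:,1],np.arange(-24,60,2));print(n,'hist y',[(int(x),int(c)) for x,c in zip(e,h) if c])
E
python3 - <<'E'
from pad import *
pad('t5');pad('t8');arc([1,2,3,4,5])
E
```

```text
t5 hist y [(-6, 6), (-4, 5), (-2, 9), (0, 10), (16, 5), (18, 6), (20, 10), (22, 4), (24, 8), (26, 6), (28, 6), (30, 10), (32, 8), (34, 6), (36, 4)]
t8 hist y [(-14, 3), (-12, 8), (-10, 9), (-8, 8), (-6, 1), (8, 5), (10, 6), (12, 7), (14, 7), (16, 4), (18, 7), (20, 8), (22, 5), (24, 7), (26, 5), (28, 5), (32, 1), (42, 1), (48, 1)]
[np.float64(0.14), np.float64(-0.04), 0, 0, 0, 1, np.float64(0.28), np.float64(-0.07), 0, 0, 0, 2, np.float64(0.42), np.float64(-0.1), 0, 0, 0, 3, np.float64(0.56), np.float64(-0.13), 0, 0, 0, 4, np.float64(0.7), np.float64(-0.16), 0, 0, 0, 5]
```

>>> drive_tool(targets=[0.15,-0.05,0,0,0,1,0.3,-0.05,0,0,0,2,0.4,-0.1,0,0,0,3,0.55,-0.15,0,0,0,4])

```text
time: 14.3
position: [0.4807, 0.0295, 0.0794]
tool_rot: [0.684, 0.729, -0.0, 0.002]
ft_force: [-0.4, -6.1, -0.3]
grip_width: 0.0005
```

Run:
```python
from pad import *
kinfo();arc([1,2,3,4,5])
```

```text
t 14.3 rho 82.3 polar -23.61 th_if_contact -11.33 tool -ang -7.6 z 0.0794 f_t -6.03 f_r 1.19 fz -0.25 torque 0.464
[np.float64(0.14), np.float64(-0.04), 0, 0, 0, 1, np.float64(0.28), np.float64(-0.07), 0, 0, 0, 2, np.float64(0.42), np.float64(-0.11), 0, 0, 0, 3, np.float64(0.56), np.float64(-0.14), 0, 0, 0, 4, np.float64(0.7), np.float64(-0.17), 0, 0, 0, 5]
```

>>> drive_tool(targets=[0.15,-0.05,0,0,0,1,0.3,-0.05,0,0,0,2,0.4,-0.1,0,0,0,3,0.55,-0.15,0,0,0,4])

```text
time: 14.63
position: [0.4789, 0.0349, 0.0793]
tool_rot: [0.709, 0.705, -0.0, 0.002]
ft_force: [0.4, -6.4, 1.4]
grip_width: 0.0002
```

Run:
```python
from pad import *
kinfo()
snap('side','s9');snap('top','t9');pad('t9');kinfo()
```

```text
t 14.63 rho 82.3 polar -19.61 th_if_contact -7.34 tool -ang -3.6 z 0.0793 f_t -6.40 f_r -0.02 fz 1.40 torque 0.515
t9 hist y [(-16, 5), (-14, 4), (-12, 8), (-10, 9), (0, 1), (4, 1), (6, 6), (8, 5), (10, 6), (12, 7), (14, 3), (16, 6), (18, 5), (20, 7), (22, 9), (24, 5), (26, 1), (30, 1)]
t 14.73 rho 82.3 polar -19.48 th_if_contact -7.2 tool -ang -3.62 z 0.0793 f_t -5.24 f_r 0.32 fz -1.12 torque 0.416
```

>>> drive_tool(targets=[0.15,-0.05,0,0,0,1,0.3,-0.05,0,0,0,2,0.4,-0.1,0,0,0,3,0.55,-0.15,0,0,0,4])

```text
time: 15.07
position: [0.4775, 0.0404, 0.0793]
tool_rot: [0.733, 0.68, -0.0, 0.002]
ft_force: [0.9, -6.7, -0.6]
grip_width: 0.0004
```

Run:
```python
from pad import *
kinfo()
snap('top','t10');pad('t10');kinfo();arc([1,2,3,4])
```

```text
t 15.07 rho 82.5 polar -15.67 th_if_contact -3.42 tool -ang 0.4 z 0.0793 f_t -6.67 f_r -0.99 fz -0.65 torque 0.555
t10 hist y [(-18, 3), (-16, 3), (-14, 6), (-12, 7), (-10, 6), (-8, 1), (4, 5), (6, 6), (8, 5), (10, 6), (12, 7), (14, 6), (16, 8), (18, 4), (20, 5), (22, 6), (24, 3), (48, 1)]
t 15.12 rho 82.4 polar -15.52 th_if_contact -3.26 tool -ang 0.44 z 0.0793 f_t -6.61 f_r -0.79 fz -0.71 torque 0.546
[np.float64(0.14), np.float64(-0.04), 0, 0, 0, 1, np.float64(0.28), np.float64(-0.07), 0, 0, 0, 2, np.float64(0.42), np.float64(-0.11), 0, 0, 0, 3, np.float64(0.56), np.float64(-0.14), 0, 0, 0, 4]
```

>>> drive_tool(targets=[0.15,-0.05,0,0,0,1,0.3,-0.05,0,0,0,2,0.4,-0.1,0,0,0,3,0.55,-0.15,0,0,0,4])

```text
time: 15.45
position: [0.4764, 0.046, 0.0793]
tool_rot: [0.757, 0.654, -0.0, 0.002]
ft_force: [0.4, -8.0, -0.4]
grip_width: 0.0006
```

Run:
```python
from pad import *
kinfo()
snap('top','t11');pad('t11');kinfo()
```

```text
t 15.45 rho 82.5 polar -11.75 th_if_contact 0.49 tool -ang 4.4 z 0.0793 f_t -7.97 f_r -0.99 fz -0.38 torque 0.660
t11 hist y [(-18, 5), (-16, 7), (-14, 7), (-12, 8), (-10, 1), (-4, 1), (2, 8), (4, 3), (6, 7), (8, 4), (10, 8), (12, 5), (14, 6), (16, 5), (18, 7), (20, 8), (22, 3), (36, 1), (48, 1), (54, 1)]
t 15.5 rho 82.5 polar -11.6 th_if_contact 0.65 tool -ang 4.44 z 0.0793 f_t -6.35 f_r -1.38 fz -0.32 torque 0.536
```

>>> drive_tool(targets=[0.15,-0.05,0,0,0,1,0.3,-0.05,0,0,0,2,0.4,-0.1,0,0,0,3,0.55,-0.15,0,0,0,4])

```text
time: 15.83
position: [0.4757, 0.0515, 0.0793]
tool_rot: [0.779, 0.627, -0.0, 0.002]
ft_force: [-0.1, -7.5, 0.1]
grip_width: 0.0006
```

Run:
```python
from pad import *
kinfo()
snap('top','t12');pad('t12');kinfo()
z=load('t12');P=cloud(z);X,Y,Z=P[...,0],P[...,1],P[...,2]
w=(z['d']>0)&(np.hypot(X-.665,Y-.006)<.04)&(abs(Z-.206)<.008);q=P[w]
cc,rr=cv2.minEnclosingCircle(q[:,:2].astype(np.float32));print('tin',rr,np.median(q[:,2]),st(np.array([[*cc,0]]))*1000,st(q.mean(0))*1000)
```

```text
t 15.83 rho 82.6 polar -7.9 th_if_contact 4.33 tool -ang 8.39 z 0.0793 f_t -7.44 f_r -0.97 fz 0.07 torque 0.618
t12 hist y [(-20, 1), (-18, 7), (-16, 4), (-14, 8), (-12, 6), (-10, 2), (-8, 1), (0, 5), (2, 6), (4, 6), (6, 3), (8, 9), (10, 6), (12, 6), (14, 5), (16, 3), (18, 6), (20, 7), (22, 1), (30, 1), (36, 1), (40, 1)]
t 15.88 rho 82.6 polar -7.72 th_if_contact 4.51 tool -ang 8.42 z 0.0794 f_t -6.86 f_r -1.92 fz -0.84 torque 0.587
tin 0.028034284710884094 0.20547867554753724 [[ 30.20382185 -45.20810591   0.        ]] [ 28.91324837 -45.55796931 205.3595    ]
```

```bash
cat >> pad.py <<'E'
def edges(n):
    # intensity/depth profile along stand y at head height, sub-pixel: project stand points to image
    z=load(n);c,s=np.cos(yaw),np.sin(yaw)
    g=cv2.cvtColor(z['im'],cv2.COLOR_RGB2GRAY).astype(np.float32);d=z['d'].astype(np.float32)
    ys=np.arange(-30,60,.25)
    prof=[];dep=[]
    for x in np.arange(22,39,1.):
        p=wo(np.stack([np.full_like(ys,x),ys,np.full_like(ys,175)],1)/1000.)
        k=p@z['R'].T+z['t'];uv=k@z['mtx'].T;uv=(uv[:,:2]/uv[:,2:]).astype(np.float32)
        prof.append(cv2.remap(g,uv[:,0],uv[:,1],cv2.INTER_LINEAR).ravel())
    return ys,np.mean(prof,0)
E
python3 - <<'E'
from pad import *
R_={}
for n in('t0','t5','t8','t9','t10','t11','t12'):
    ys,p=edges(n);R_[n]=p
ys5,p5=ys,(R_['t0']+R_['t5'])/2
I=[]
for n in R_:
    p=R_[n];gr=np.gradient(p,ys)
    w=(ys>-25)&(ys<45)
    # head front edge: strongest + gradient ; head back edge: strongest - gradient after it
    i=np.argmax(np.where(w,gr,-9));j=i+np.argmin(gr[i:i+120])
    def sub(k): 
        a,b,c=gr[k-1:k+2];return ys[k]+.25*.5*(a-c)/(a-2*b+c)
    # shift by correlation of head window against t5
    best=[];sh=np.arange(0,26,.1);T=(ys>8)&(ys<44)
    for s in sh:
        q=np.interp(ys[T]-s,ys,p);best.append(np.corrcoef(q,p5[T])[0,1])
    T2=(ys>-10)&(ys<6);b2=[]
    for s in np.arange(0,16,.1):
        q=np.interp(ys[T2]-s,ys,p);b2.append(np.corrcoef(q,p5[T2])[0,1])
    print(n,'front',sub(i).round(2),'back',sub(j).round(2),'headshift',sh[np.argmax(best)].round(2),max(best).round(3),'padshift',(np.argmax(b2)*.1).__round__(2),max(b2).__round__(3))
E
```

```text
t0 front 2.05 back 12.35 headshift 0.0 1.0 padshift 0.0 1.0
t5 front 2.06 back 12.36 headshift 0.0 1.0 padshift 0.0 1.0
t8 front -5.03 back 4.7 headshift 7.5 0.998 padshift 7.1 0.999
t9 front -7.42 back 2.06 headshift 10.6 0.981 padshift 9.3 0.996
t10 front -8.17 back -0.21 headshift 12.5 0.992 padshift 9.8 0.996
t11 front -9.29 back 19.84 headshift 13.7 0.976 padshift 10.4 0.995
t12 front -9.93 back 20.13 headshift 14.7 0.985 padshift 10.4 0.995
```

Both pad and tin moved as expected. The tin is now at the V, y=-45.2. Head shift minus pad shift gives a spring compression of 3.3 to 4 mm, about 7 to 8 N, and the torque rise gives about 6 N. I'll turn about 6.5° more.

Run:
```python
from pad import *
arc([1,2,3,4,5,6,6.5,7])
```

```text
[np.float64(0.14), np.float64(-0.04), 0, 0, 0, 1, np.float64(0.28), np.float64(-0.08), 0, 0, 0, 2, np.float64(0.42), np.float64(-0.11), 0, 0, 0, 3, np.float64(0.56), np.float64(-0.14), 0, 0, 0, 4, np.float64(0.7), np.float64(-0.17), 0, 0, 0, 5, np.float64(0.84), np.float64(-0.2), 0, 0, 0, 6, np.float64(0.91), np.float64(-0.21), 0, 0, 0, 6.5, np.float64(0.98), np.float64(-0.22), 0, 0, 0, 7]
```

>>> drive_tool(targets=[0.15,-0.05,0,0,0,1,0.3,-0.1,0,0,0,2,0.4,-0.1,0,0,0,3,0.55,-0.15,0,0,0,4])

```text
time: 16.22
position: [0.4754, 0.057, 0.0793]
tool_rot: [0.8, 0.6, -0.0, 0.002]
ft_force: [0.6, -9.7, 0.6]
grip_width: 0.0001
```

Run:
```python
from pad import *
kinfo()
snap('top','t13');snap('top','t13b')
p5=(edges('t0')[1]+edges('t5')[1])/2
for n in('t12','t13','t13b'):
    ys,p=edges(n);T=(ys>12)&(ys<44);sh=np.arange(8,26,.1);b=[np.corrcoef(np.interp(ys[T]-s,ys,p),p5[T])[0,1] for s in sh];print(n,sh[np.argmax(b)],max(b))
kinfo()
```

```text
t 16.22 rho 82.8 polar -4.03 th_if_contact 8.17 tool -ang 12.38 z 0.0793 f_t -9.35 f_r -2.65 fz 0.64 torque 0.803
t12 14.999999999999975 0.9989512464566472
t13 17.29999999999997 0.9858995710848438
t13b 17.399999999999967 0.9843484127910701
t 16.32 rho 82.8 polar -3.9 th_if_contact 8.31 tool -ang 12.35 z 0.0793 f_t -8.37 f_r -2.26 fz -0.39 torque 0.716
```

>>> drive_tool(targets=[0.1,-0.02,0,0,0,0.7,0.2,-0.05,0,0,0,1.5])

```text
time: 16.48
position: [0.4754, 0.0591, 0.0793]
tool_rot: [0.808, 0.589, -0.0, 0.002]
ft_force: [0.6, -10.3, -0.1]
grip_width: 0.0003
```

Run:
```python
from pad import *
kinfo();snap('top','t14')
p5=(edges('t0')[1]+edges('t5')[1])/2
for n in('t14',):
    ys,p=edges(n);T=(ys>12)&(ys<44);sh=np.arange(8,26,.1);b=[np.corrcoef(np.interp(ys[T]-s,ys,p),p5[T])[0,1] for s in sh];print(n,sh[np.argmax(b)],max(b))
kinfo()
```

```text
t 16.48 rho 82.8 polar -2.64 th_if_contact 9.57 tool -ang 13.86 z 0.0793 f_t -9.89 f_r -3.02 fz -0.12 torque 0.853
t14 17.499999999999964 0.9938139920935813
t 16.53 rho 82.8 polar -2.54 th_if_contact 9.66 tool -ang 13.89 z 0.0793 f_t -7.94 f_r -1.79 fz 0.29 torque 0.674
```

>>> drive_tool(targets=[-0.5,0,0,0,0,0,-1.2,-0.3,0,0,0,0,-1.8,-0.8,0,0,0,0,-1.8,-0.8,-1.5,0,0,0,-1.8,-0.8,-4,0,0,0,-1.8,-0.8,-7,0,0,0,-1.8,-1.5,-11,0,0,0,-3,-3,-15,0,0,0,-5,-6,-17,0,0,0,-8,-9,-18,0,0,0,-11,-9,-18,0,0,0,-14,-9,-18,0,0,0])

```text
time: 17.53
position: [0.3425, -0.0438, 0.2595]
tool_rot: [0.808, 0.59, 0.0, 0.0]
ft_force: [1.2, -0.5, -1.4]
grip_width: 0.0006
```

Run:
```python
from pad import *
print(robot.get_obs()['position'])
snap('side','s15');snap('top','t15');knob('t15');knob('s15');pad('t15')
z=load('t15');P=cloud(z);X,Y,Z=P[...,0],P[...,1],P[...,2]
w=(z['d']>0)&(np.hypot(X-.665,Y-.006)<.04)&(abs(Z-.206)<.008);q=P[w]
cc,rr=cv2.minEnclosingCircle(q[:,:2].astype(np.float32));print('tin',rr,np.median(q[:,2]),st(np.array([[*cc,0]]))*1000)
a=z['im'][150:290,220:360];b=load('s15')['im'][100:260,220:380]
cv2.imwrite('pics/c15.png',np.hstack([cv2.resize(a,(400,400)),cv2.resize(b,(400,400))])[:,:,::-1])
```

```text
[ 0.34253353 -0.04383327  0.25954413]
t15 -75 111 arm deg -60.2 rmax 0.09148478347695144
t15 0 127 arm deg 10.5 rmax 0.09016211858228851
s15 -75 159 arm deg -58.8 rmax 0.09288013001834619
s15 0 200 arm deg 8.7 rmax 0.09294713385909112
t15 hist y [(-20, 1), (-18, 7), (-16, 5), (-14, 7), (-12, 10), (-10, 1), (-8, 1), (-2, 2), (0, 9), (2, 6), (4, 4), (6, 5), (8, 8), (10, 7), (12, 6), (14, 8), (16, 5), (18, 6), (50, 1)]
tin 0.02786201611161232 0.20541423674420586 [[ 29.66365119 -45.63571427   0.        ]]
```

View pics/c15.png

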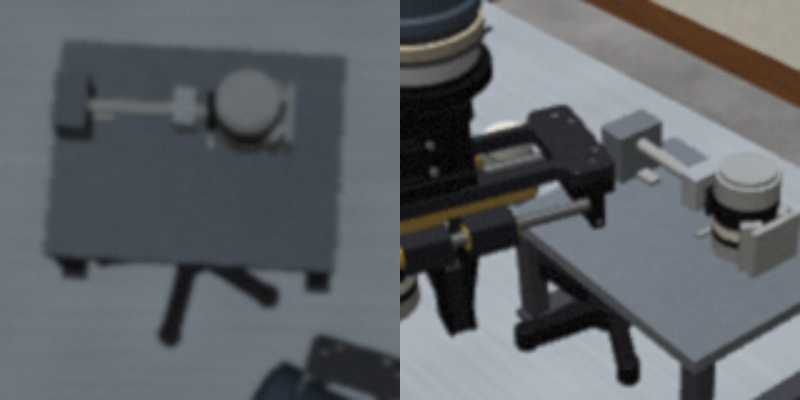

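The fingers are clear. The top-view crop shows the pad at (210,112) pressed on the tin at (250,105), and the knob arm at 10.5°. That is +44° (17 mm) of turn against roughly 11 mm of pad travel, so about 11 to 13 N, which agrees with the torque. Last, a check on the bystanders before handing in.

>>> drive_tool(targets=[0,0,0,0,0,0,0,0,0,0,0,0])

```text
time: 17.8
position: [0.3452, -0.0439, 0.2588]
tool_rot: [0.809, 0.588, 0.0, -0.001]
ft_force: [0.7, -0.4, -0.1]
grip_width: 0.0008
```

Run:
```python
from pad import *
for n in('s0','s15'):
    z=load(n);P=cloud(z)
    for nm,c,h in(('big',(.46,.301),.105),('jar',(.676,.357),.075)):
        w=(z['d']>0)&(np.hypot(P[...,0]-c[0],P[...,1]-c[1])<.06)&(abs(P[...,2]-h)<.008);print(n,nm,w.sum(),P[w].mean(0).round(3))
d=cv2.absdiff(load('t0')['im'],load('t15')['im']).max(-1);print('brush diff',d[160:225,400:465].max(),'jar',d[180:215,160:195].max(),'big',d[255:297,172:215].max())
o=robot.get_obs();print(o['ft_force'],o['joint_velocities'].round(4))
robot.hand_in();print(robot.get_obs()['time'])
```

```text
s0 big 708 [0.456 0.298 0.102]
s0 jar 198 [0.673 0.355 0.072]
s15 big 108 [0.442 0.27  0.101]
s15 jar 51 [0.676 0.361 0.071]
brush diff 13 jar 13 big 12
[ 0.65462696 -0.40284367 -0.11428847] [ 0.0293  0.0104 -0.0086 -0.0025  0.0016 -0.0039]
the job is handed in; nothing more can be done
the job is handed in; nothing more can be done
```

I stood the small tin in the nest, let go of it, and turned the knob clockwise until the clamp held it at an estimated 11–13 N. The job was handed in just after 17.8 s. No verdict is reported, and the clamp force is estimated, not measured directly.

- **Tin:** In the last top view it stands at stand (29.7, -45.6) mm, within 1 mm of the nest point. Its top is at 205 mm, as it should be.
- **Knob:** I pushed one arm with shut fingers, turning the knob about 44°, from 0.67 to about 1.44 rad.
- **Clamp force:** Three estimates put it within the 7–20 N window:
    - The knob angle and the pad's travel give about 10.6–13 N.
    - The head's shift in the images is slightly higher, at up to about 14 N.
    - The last force reading while pushing was 10.3 N, close to what 12 N would need. The wrist readings were noisy, with torque between 0.67 and 0.85 N m.
- **Robot:** It had backed clear, and the wrist force was near zero.
- **Bystanders:** The top views before and after show no change at the big tin, jar or brush. In the last side view the depth averages for the big tin and the jar shifted. The robot was blocking part of that view, with far fewer points on each, so I went by the top view.

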